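Teach the fixture sensor: clip it on, then hold the offset lever level over the pins

TASK

Squeeze the orange sensor clip off its grey parking stand and let it spring shut on the yellow rail of the fixture, with its whole width on the rail. Then pick up the blue offset lever by its balance point and hold it still and level over the fixture, each bore right above its own pin (big bore over thick pin) and about 3 cm above the pin tips, touching nothing but the gripper. The program finishes while still holding the lever there, so that the sensor can be taught; leave the bottle, gauge block and punch alone.

Things in the scene. Friction and masses are not known exactly. Their poses are not given: they have to be found in the camera images.
- clip_grip (a point): Orange spring clip like an upright clothes peg, 24 mm wide (x). Point between its handles, 24 mm above the pivot, 20 mm below the handle tops, 54 mm above the jaw tips; z up, y = direction to squeeze (from either side). Handles spread 38 mm at the top, 20 mm at the pivot. At the start it is shut on the stand's fin, this point 34 mm above the fin's edge.
- clip_jaw (a joint): Opening angle of the clip (rad): 0 shut on a 6 mm edge, -0.08 shut on nothing, 0.40 squeezed fully open: about 10 N or more (20 to 30 N is safe) closes the handles against a stop, outer sides then parallel and about 20 mm apart, jaw tips gaping 18 mm. Released, it springs shut, biting with about 6 N.
- sensor_clip: The spring clip (90 g); origin on its pivot axis, 30 mm above the jaw tips, 44 mm below the handle tops. z up, x along the steel sensor barrel that is the pivot (12 mm thick, 44 mm long).
- stand_top (a point): Centre of the top edge of the parking stand's fin: grey, fixed, 50 mm long along its x, 6 mm thick (y), standing 35 mm above the stand's 70 x 60 x 10 mm foot; the top edge is 45 mm above the table.
- rail_top (a point): Centre of the top edge of the fixture's yellow rail: upright plate 80 mm long along x (parallel to the fixture's x), 6 mm thick (y), top 50 mm above the table, 34 mm above the fixture plate. The clip sits well with its grip point 24 to 46 mm (best 34) above this edge, i.e. 8 to 30 mm of jaw over it, its 24 mm width wholly on the rail, barrel along the rail, either way round.
- fixture: Fixed green fixture plate with two steel locating pins and the yellow rail. Origin on the table under the place where the lever's balance point belongs; plate 16 mm thick, from -75 to 140 mm in x and -50 to 85 mm in y. The lever is held with its axes parallel to these axes.
- big_pin_tip (a point): Tip of the thick pin (12 mm diameter), 46 mm above the table, at x = -50.6, y = 0 mm in the fixture. A bright round seat 40 mm wide lies round its foot.
- small_pin_tip (a point): Tip of the thin pin (6 mm diameter), 46 mm above the table, at x = 114.4, y = 20 mm in the fixture. Seat 22 mm wide.
- lever_balance (a point): Balance point of the blue lever: middle of its bar, 16 mm above the underside; the lever lies flat at first. x along the bar from big boss to small eye, z up. Boss 44 mm across, 31.5 mm high, centred at x = -50.6 mm; bar 14 mm wide (y), 16 mm high, straight up to x = 72 mm, then cranked 20 mm to +y to the eye (24 mm across, 24 mm high). Grasp here across y.
- lever_big_bore (a point): Lower mouth of the 20 mm bore through the lever's big boss (on the underside): at x = -50.6, y = 0, 16 mm below lever_balance.
- lever_small_bore (a point): Lower mouth of the 10 mm bore through the lever's small eye: at x = 114.4, y = 20 mm from lever_balance, 16 mm below it.
- offset_lever: The same lever, 0.3 to 0.65 kg; origin on the underside directly below the balance point. The bar spans 8 to 24 mm above the underside. A grip within 20 mm of the balance point along the bar counts; about 40 N holds it.
- water_bottle: Clear water bottle, 65 mm wide, 204 mm tall, a bystander; origin under its centre.
- gauge_block: Steel slotted gauge block 22 x 56 x 12 mm, a bystander; origin under its centre.
- spare_punch: Small dark steel punch standing on end, 16 mm wide, 53 mm tall, a bystander; origin under its centre.

How it is judged (in metres and radians):
On the way, in this order (a step that is already met when the one before it is completed fails the run):
1. the sensor clip sits shut on the yellow rail, let go (x of clip_grip in the frame of rail_top between -0.031 and 0.031 m and y of clip_grip in the frame of rail_top between -0.012 and 0.012 m and z of clip_grip in the frame of rail_top between 0.024 and 0.046 m and angle between sensor_clip's own z axis and vertical below 0.15 rad and contact force between sensor_clip and fixture above 1 N and value of joint clip_jaw below 0.15 rad and contact force between sensor_clip and the arm below 0.05 N and contact force between sensor_clip and the fingers below 0.05 N and linear speed of sensor_clip below 0.02 m/s), for 0.3 s.
2. the lever is lifted clear of the table in the gripper (height (world z) of offset_lever above 0.03 m and contact force between offset_lever and the fingers above 2 N), for 0.2 s.
At the end, for the whole second after the job is handed in: Clip shut, upright and untouched on the rail, centre within 31 mm of its middle, 8 to 30 mm of jaw over it; lever gripped within 20 mm of its balance point, still, level to 0.07 rad, bores within 8 mm sideways of their pins, 15 to 45 mm above the tips, touching neither fixture nor clip (all of step 1 and horizontal distance between lever_big_bore and big_pin_tip below 0.008 m and horizontal distance between lever_small_bore and small_pin_tip below 0.008 m and z of lever_big_bore in the frame of big_pin_tip between 0.015 and 0.045 m and angle between offset_lever's own z axis and vertical below 0.07 rad and contact force between offset_lever and the fingers above 2 N and contact force between offset_lever and fixture below 0.05 N and contact force between offset_lever and sensor_clip below 0.05 N and x of the grasp point in the frame of lever_balance between -0.02 and 0.02 m and linear speed of offset_lever below 0.02 m/s and angular speed of offset_lever below 0.1 rad/s); the arm keeps its last pose, push and grip.
It fails at once if the water bottle is pushed away (3 cm) or tipped (distance of water_bottle from where it was at the start of the episode above 0.03 m or angle between water_bottle's own z axis and vertical above 0.5 rad).
It fails at once if the gauge block is pushed away (3 cm) or tipped (distance of gauge_block from where it was at the start of the episode above 0.03 m or angle between gauge_block's own z axis and vertical above 0.5 rad).
It fails at once if the spare punch is pushed away (3 cm) or tipped (distance of spare_punch from where it was at the start of the episode above 0.03 m or angle between spare_punch's own z axis and vertical above 0.5 rad).
It also fails if it takes over 53 s, if anything falls off the work surface, if the arm or the gripper's body presses on something with over 40 N, if the wrist force passes 120 N, or if a joint passes its speed limit or range.

ROBOT

A 6-joint arm with a two-finger parallel gripper is mounted at the origin on a cart in front of the work surface, level with it; the furniture and walls round the work are solid. World frame = base frame: x ahead of the robot, y to its left, z up, the work surface at z = 0. Lengths are in mm, angles in rad, forces in N, time in s.
With the tool pointing down it reaches from about 300 to 850 mm from the base axis. Payload 4.2 kg.
Tool frame: the origin (TCP) lies at the centre of the arm's flange, where the gripper is bolted on; the fingertips stand 191 mm ahead of it and the grasp point (between the pads) lies manip.pinch_z ahead of it (manip.pinch_z is the distance from the TCP to the grasp point, in mm); z points along the fingers, y is the line along which they close (so a half turn about z gives the same grasp; the last joint's range is limited). The gripper opens to 91 mm and grips with 3 to 60 N. Pads are 32 mm wide; open, the fingers measure 118 mm over their backs; the gripper's body (76 mm by 178 mm) begins 60 mm behind the grasp point.
Start: joints at [1.139, 0.32, 1.565, -0, 1.257, -0.02], TCP at [230.146, 526.931, 404.776] pointing down, gripper open.
Joint ranges: [-3.11, 3.11], [-0.84, 2.01], [0.21, 2.61], [-1.34, 4.49], [0.05, 2.63], [-2.56, 2.56]. Speed limits (rad/s): [2.57, 2.57, 3.14, 3.14, 3.14, 3.14].

INTERFACE

Orientations are given as a unit quaternion [w, x, y, z].
In Python, from bench import status, vision, manip gives the robot as it stands. The module is installed in compiled form; this text tells all that it offers.
- The arm moves only by the tool carry_out, never from a script. Its argument "motion" is a list that holds one entry, the list of rows, each a list of 7 numbers: the turn, a rotation vector about the tool's x, y, z scaled (see below), then the shift along the tool's x, y, z scaled (see below), then the opening, from 0 (shut) to 1 (fully open). In form: [[[rx, ry, rz, x, y, z, claw], ...]]. A call has 1 to 8 rows; each row is the pose to reach, as a shift and turn from the pose commanded when the call began, along the tool's axes at that moment; what a row does not reach only later rows make up. The controller multiplies each number of a shift by 50 cm and each number of a turn by 2 rad. A row lasts 1/8 s, in which the tool goes at most 62.5 mm and 10.7 degrees, less where a joint would pass 70% of its speed; a pose out of reach is approached as far as the arm can. A call with a number of a shift or a turn outside -1 to 1 is refused whole. A call with a gripper value outside its range is refused whole. The fingers move at their own pace and stop on an object; "force" is the grip in N (left out, the last holds). Time passes only in rows, so rows that repeat a pose let the fingers close. It gives the time, the measured TCP pose, the force, the opening and the grip force at its end, in the units of the state.
- status.read_state(): the state, without advancing time (a new reading comes with each control period).
- vision.get_image(name): name is "side" or "top" or "wrist"; returns a dict with "image" (384x512x3 uint8, red, green, blue), "depth" (384x512 float32, mm along the optical axis (not along the pixel's ray), 0 where there is no reading), "K" (3x3 intrinsics, pixels), "world_to_cam" (4x4, takes a point from world to camera coordinates). Camera axes: x right, y down, z forward; pixel columns grow to the right and rows downward; lengths in mm; the calibration is good to about 2 mm. A picture is of the moment at which its call begins.
- manip.finish_job(): hands the job in; it is judged then, once.
The state is a dict: "time_s": time; "joint_pos": joint angles; "joint_vel": joint speeds; "joint_efforts": joint torques, N m; "position": TCP position; "orientation": TCP orientation; "wrist_force": force on the tool from outside, world axes, zero at the start; "moment": the same for the moment, N m; "finger_gap": finger opening in mm; "gripper_force": force on a finger pad.
Only numpy, scipy, OpenCV 4.12 (cv2) and the standard library are available. Lean on these libraries where they do the work, as an engineer would, in place of code of your own. Each camera call takes 0.05 s, during which the arm holds its last target. There are 200 camera calls.

## Working session

There is one attempt and no reset: what is moved stays moved. The work goes in short steps, Python scripts to look and compute and a tool call to move; the robot and the scene stay as the last step left them, time stands still between calls to the robot, and variables do not carry over. Pictures are saved under pics/ and viewed, at most 13 in all, crops included, and the job is handed in when it is done.

Besides the shell and the picture viewer there is one more tool, called as name([rows], argument=value, ...), one row to a line, values as JSON. carry_out: Moves the arm, as the interface text tells. Shifts and turns lie within -1 to 1; 1 stands for 50 cm of shift or 2 rad of turn. Its arguments: {"type":"object","properties":{"motion":{"type":"array"},"force":{"type":"number"}},"required":["motion"]}

```bash
mkdir -p pics; python3 - <<'E'
from bench import status, vision, manip
import cv2,numpy as np
s=status.read_state(); print({k:np.round(v,3).tolist() for k,v in s.items()}, manip.pinch_z)
for n in ["side","top"]:
    d=vision.get_image(n); cv2.imwrite(f"pics/{n}0.png",d["image"][:,:,::-1]); np.savez(f"{n}0.npz",**d)
    print(n,d["K"].tolist(),np.round(d["world_to_cam"],3).tolist())
E
```

```text
{'time_s': 0.0, 'joint_pos': [1.139, 0.32, 1.566, 0.0, 1.257, -0.02], 'joint_vel': [-0.0, -0.0, 0.001, 0.002, -0.0, 0.001], 'joint_efforts': [-0.002, -41.248, -23.197, 0.072, 0.046, -0.0], 'position': [230.062, 526.788, 403.922], 'orientation': [-0.0, 0.204, 0.979, -0.001], 'wrist_force': [1.084, 0.216, 0.755], 'moment': [0.019, -0.008, 0.004], 'gripper_force': 0.0, 'finger_gap': 91.156} 172.0
side [[371.8069511472344, 0.0, 245.58278267253928], [0.0, 371.8069511472344, 191.11779737720656], [0.0, 0.0, 1.0]] [[-0.932, -0.362, 0.024, 468.798], [-0.171, 0.379, -0.909, 130.284], [0.32, -0.851, -0.416, 1343.596], [0.0, 0.0, 0.0, 1.0]]
top [[413.10842366673523, 0.0, 257.9165149906581], [0.0, 413.10842366673523, 188.47754217132146], [0.0, 0.0, 1.0]] [[0.02, -1.0, -0.011, 110.456], [-0.999, -0.019, -0.045, 456.974], [0.044, 0.012, -0.999, 1283.142], [0.0, 0.0, 0.0, 1.0]]
```

View pics/top0.png

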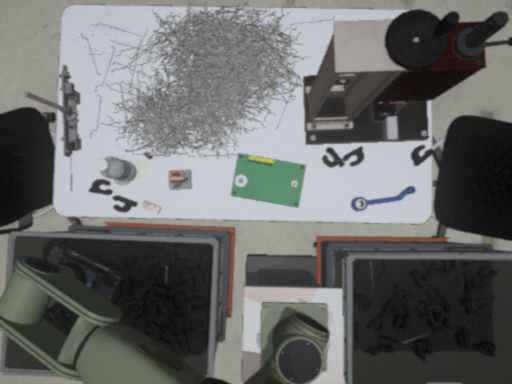

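View pics/side0.png

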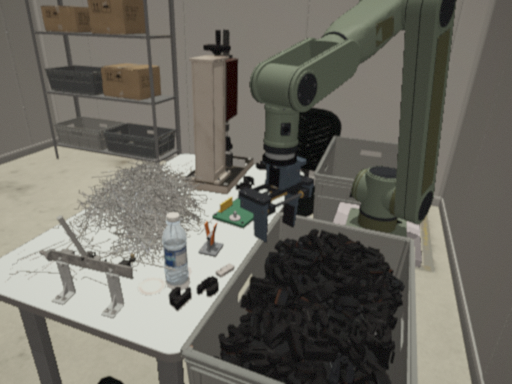

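The top view shows the clip and stand at (180,179), the fixture at (268,180) with its rail at (262,160), and the lever with its boss at (360,204) and eye at (410,190). The bottle is at (117,170) and the block at (152,207). In the side view the clip stands at (211,240), with the bottle to its left.

```bash
cat > h.py <<'E'
import numpy as np, cv2
from bench import status, vision, manip
from scipy.spatial.transform import Rotation as R
def ray(d,uv,z):
    "world points on plane z for pixels uv"
    uv=np.atleast_2d(np.asarray(uv,float)); T=d["world_to_cam"]; Rm,t=T[:3,:3],T[:3,3]
    c=-Rm.T@t; r=np.c_[uv,np.ones(len(uv))]@np.linalg.inv(d["K"]).T@Rm
    return c+r*((z-c[2])/r[:,2])[:,None]
def cloud(d):
    h,w=d["depth"].shape; u,v=np.meshgrid(np.arange(w),np.arange(h)); z=d["depth"]
    p=np.stack([u*z,v*z,z],-1)@np.linalg.inv(d["K"]).T
    T=d["world_to_cam"]; P=(p-T[:3,3])@T[:3,:3]; P[z<=0]=np.nan; return P
def mask(d,col,roi=None):
    hsv=cv2.cvtColor(d["image"],cv2.COLOR_RGB2HSV)
    lo,hi=dict(orange=((4,130,70),(17,255,255)),yellow=((20,120,90),(33,255,255)),green=((55,70,40),(90,255,255)),blue=((98,100,40),(120,255,255)))[col]
    m=cv2.inRange(hsv,lo,hi)
    if roi:
        k=np.zeros_like(m); x0,y0,x1,y1=roi; k[y0:y1,x0:x1]=1; m=m*k
    return m
def rect(d,m,z):
    v,u=np.nonzero(m); p=ray(d,np.c_[u,v],z)[:,:2].astype(np.float32); (c,s,a)=cv2.minAreaRect(p); return np.round(c,1),np.round(s,1),round(a,1),len(u)
def pose():
    s=status.read_state(); q=s["orientation"]; return np.array(s["position"]),R.from_quat([q[1],q[2],q[3],q[0]])
E
python3 - <<'E'
from h import *
d=dict(np.load("top0.npz")); P=cloud(d)
for col,roi,z in [("orange",(160,160,200,195),60),("yellow",(230,145,290,175),50),("green",(220,145,315,215),16),("blue",(340,175,430,220),20)]:
    m=mask(d,col,roi); print(col,rect(d,m,z), "zmed",np.nanpercentile(P[m>0][:,2],[5,50,95]).round())
for n,uv,z in [("stand",(180,179),10),("bigpin",(242,181),16),("smallpin",(294,184),16),("boss",(360,204),31),("eye",(410,190),24),("bottle",(115,170),100),("block",(152,207),12),("punch",(148,155),40)]:
    print(n,ray(d,uv,z).round(0)[0,:2],P[uv[1],uv[0]].round())
img=d["image"][140:220,85:440,::-1]
a=cv2.resize(img[:,:235],None,fx=3.3,fy=3.3,interpolation=cv2.INTER_CUBIC);b=cv2.resize(img[:,225:],(a.shape[1]*130//235,int(80*3.3)),interpolation=cv2.INTER_CUBIC)
o=np.zeros((a.shape[0]*2,a.shape[1],3),np.uint8);o[:a.shape[0]]=a;o[a.shape[0]:,:b.shape[1]]=b;cv2.imwrite("pics/z0.png",o);print(o.shape)
E
```

```text
orange (array([482.4, 371.6]), array([31.8, 12.3]), 7.4, 12) zmed [86. 96. 99.]
yellow (array([541.6, 111.7]), array([75.3, 11.4]), 79.7, 95) zmed [17. 46. 55.]
green (array([482.2,  88.8]), array([207.7, 129.4]), 81.0, 2327) zmed [12. 16. 20.]
blue (array([ 435.8, -269.9]), array([ 34.4, 193.7]), 15.2, 183) zmed [20. 25. 30.]
stand [480. 365.] [477. 355.  61.]
bigpin [477. 170.] [476. 169.  24.]
smallpin [471.   7.] [469.   9.  40.]
boss [ 412. -195.] [ 413. -203.   -1.]
eye [ 459. -350.] [ 460. -359.   -1.]
bottle [497. 539.] [492. 518. 158.]
block [390. 450.] [390. 449.  15.]
punch [550. 460.] [550. 459.  44.]
(528, 776, 3)
```

View pics/z0.png

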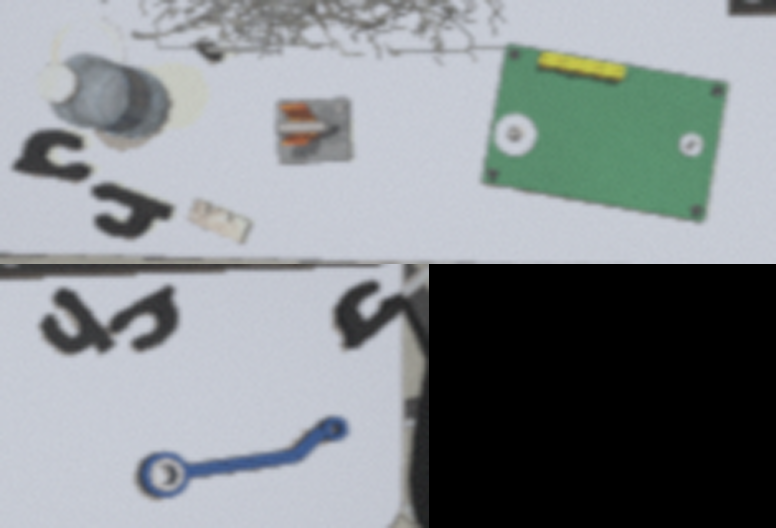

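carry_out([
  [[0,0,0.58,-0.59,-0.09,0.0,1],[0,0,0.58,-0.59,-0.09,0.0,1],[0,0,0.58,-0.59,-0.09,0.0,1],[0,0,0.58,-0.59,-0.09,0.0,1],[0,0,0.58,-0.59,-0.09,0.0,1],[0,0,0.58,-0.59,-0.09,0.0,1],[0,0,0.58,-0.59,-0.09,0.0,1],[0,0,0.58,-0.59,-0.09,0.0,1]],
], force=25)

```text
time_s: 1.1
position: [482.1, 367.9, 404.5]
orientation: [-0.0, 0.706, 0.708, -0.0]
wrist_force: [-1.0, 1.2, -0.1]
finger_gap: 91.2
gripper_force: 0.0
```

```bash
python3 - <<'E'
from h import *
p,r=pose(); print(p.round(1), r.as_matrix().round(3).tolist(), status.read_state()["time_s"], np.round(status.read_state()["joint_pos"],2))
d=vision.get_image("wrist"); np.savez("w1.npz",**d); cv2.imwrite("pics/w1.png",d["image"][:,:,::-1]); print(d["K"].round(1).tolist())
T=d["world_to_cam"]; print((-T[:3,:3].T@T[:3,3]).round(1),T[:3,:3].round(2).tolist())
t=dict(np.load("top0.npz")); P=cloud(t).reshape(-1,3)
for x0 in range(560,700,20):
  q=P[(P[:,0]>x0)&(P[:,0]<x0+20)&(P[:,1]>50)&(P[:,1]<190)]; print(x0,np.nanmax(q[:,2]).round(), np.nanpercentile(q[:,2],50).round())
E
```

```text
[482.1 367.9 404.5] [[-0.002, 1.0, -0.001], [1.0, 0.002, -0.0], [-0.0, -0.001, -1.0]] 1.1 [0.63 0.37 1.49 0.   1.28 0.63]
[[298.5, 0.0, 251.1], [0.0, 298.5, 194.0], [0.0, 0.0, 1.0]]
[482.5 443.9 384.8] [[1.0, 0.0, -0.0], [0.0, -0.96, 0.27], [0.0, -0.27, -0.96]]
560 76.0 0.0
580 95.0 0.0
600 105.0 0.0
620 134.0 0.0
640 135.0 1.0
660 172.0 2.0
680 169.0 30.0
```

View pics/w1.png

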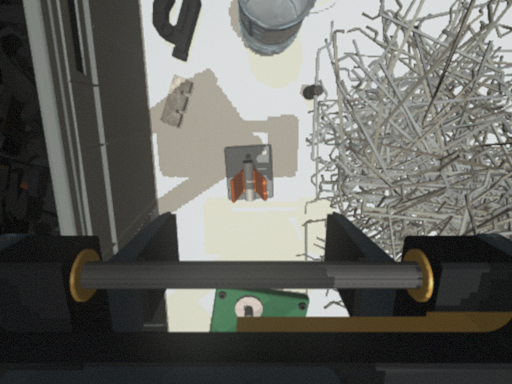

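The wrist view shows the clip with its handles at (236,187) and (263,187), the barrel between them, and the foot spanning (225-272,145-200). The punch is at (312,91).

```bash
python3 - <<'E'
from h import *
d=dict(np.load("w1.npz")); P=cloud(d)
m=mask(d,"orange",(215,140,285,215)); q=P[m>0]; q=q[q[:,2]>40]
print(len(q),np.percentile(q,[2,50,98],axis=0).round(1).tolist())
tz=q[q[:,2]>85]; print("tops",len(tz),tz.mean(0).round(1))
for s in (0,1):
    h=q[(q[:,0]>481)==s]; l=h[h[:,2]>75]; print(len(h),np.percentile(h,[5,50,95],axis=0).round(1).tolist())
# foot
A=P[130:215,205:295].reshape(-1,3); f=A[(A[:,2]>6)&(A[:,2]<14)]; print("foot",len(f),cv2.minAreaRect(f[:,:2].astype(np.float32)),f.mean(0))
b=P[150:205,235:262].reshape(-1,3); b=b[(b[:,2]>48)&(b[:,2]<72)&(abs(b[:,0]-481)<7)]; print("barrel",len(b),cv2.minAreaRect(b[:,:2].astype(np.float32)),np.percentile(b,[3,97],axis=0).round(1))
hsv=cv2.cvtColor(d["image"],cv2.COLOR_RGB2HSV)
c=np.ascontiguousarray(d["image"][125:225,195:305,::-1]); cv2.imwrite("pics/w1c.png",cv2.resize(c,None,fx=5,fy=5,interpolation=cv2.INTER_CUBIC))
E
```

```text
235 [[462.5, 356.9, 58.7], [485.8, 368.8, 95.1], [496.5, 379.2, 97.5]]
tops 149 [480.6 368.3  95.7]
104 [[462.5, 357.1, 59.5], [464.6, 367.8, 95.7], [473.5, 377.1, 97.2]]
131 [[485.7, 359.0, 59.0], [493.6, 370.1, 94.5], [496.5, 379.0, 96.9]]
foot 1447 ((480.2150573730469, 367.39068603515625), (59.90973663330078, 70.01070404052734), 3.5986721515655518) [480.97643595 377.98193248  10.04566076]
barrel 469 ((481.2631530761719, 368.2158508300781), (45.47187805175781, 13.452078819274902), 89.93268585205078) [[474.6 347.2  56.4]
 [487.8 390.2  62.8]]
```

View pics/w1c.png

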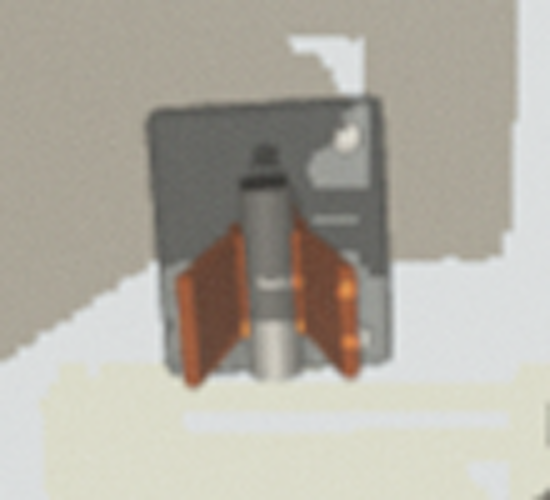

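carry_out([
  [[0,0,-0.031,0,-0.003,0.1,1],[0,0,-0.031,0,-0.003,0.2,1],[0,0,-0.031,0,-0.003,0.26,1],[0,0,-0.031,0,-0.003,0.29,1],[0,0,-0.031,0,-0.003,0.309,1],[0,0,-0.031,0,-0.003,0.309,1],[0,0,-0.031,0,-0.003,0.309,0],[0,0,-0.031,0,-0.003,0.309,0]],
], force=25)

```text
time_s: 2.15
position: [481.2, 367.8, 251.3]
orientation: [0.0, 0.685, 0.728, 0.001]
wrist_force: [-0.9, 0.3, -0.1]
finger_gap: 73.9
gripper_force: 0.0
```

carry_out([
  [[0,0,0,0,0,0,0],[0,0,0,0,0,0,0],[0,0,0,0,0,0,0],[0,0,0,0,0,0,0],[0,0,0,0,0,0,0],[0,0,0,0,0,0,0]],
], force=25)

```text
time_s: 2.9
position: [481.0, 367.6, 250.1]
orientation: [0.0, 0.685, 0.728, -0.0]
wrist_force: [-0.2, 0.2, -0.6]
finger_gap: 19.2
gripper_force: 25.0
```

carry_out([
  [[0,0,0,0,0,-0.05,0],[0,0,0,0,0,-0.15,0],[0,0,0,0,0,-0.25,0],[0,0,0,0,0,-0.34,0],[0,0,0.11,-0.1,0,-0.34,0],[0,0,0.11,-0.2,0,-0.34,0],[0,0,0.11,-0.3,0,-0.34,0],[0,0,0.11,-0.4,0,-0.34,0]],
], force=25)

```text
time_s: 3.9
position: [493.0, 166.5, 420.3]
orientation: [0.0, 0.761, 0.649, 0.0]
wrist_force: [1.3, -0.6, -0.7]
finger_gap: 19.3
gripper_force: 25.0
```

carry_out([
  [[0,0,0,-0.1,0.02,0,0],[0,0,0,-0.18,0.04,0,0],[0,0,0,-0.21,0.05,0,0],[0,0,0,-0.21,0.05,0,0],[0,0,0,-0.21,0.05,0,0]],
], force=25)

```text
time_s: 4.53
position: [501.3, 61.4, 420.2]
orientation: [-0.0, 0.761, 0.649, 0.0]
wrist_force: [0.5, -0.5, -0.9]
finger_gap: 19.1
gripper_force: 25.0
```

```bash
python3 - <<'E'
from h import *
p,r=pose(); print(p.round(1), r.as_matrix().round(3).tolist(), status.read_state()["finger_gap"])
d=vision.get_image("wrist"); np.savez("w2.npz",**d); e=vision.get_image("side"); np.savez("s2.npz",**e)
cv2.imwrite("pics/w2.png",np.hstack([d["image"][:,:,::-1],e["image"][100:300,180:340,::-1].repeat(2,0)[:384].repeat(1,1)]))
P=cloud(d); g=mask(d,"green"); q=P[g>0]; q=q[abs(q[:,2]-16)<6]; print("green",cv2.minAreaRect(q[:,:2].astype(np.float32)),np.median(q[:,2]))
m=mask(d,"yellow"); q=P[m>0]; print(len(q),np.percentile(q,[2,50,98],axis=0).round(1).tolist())
t=q[(q[:,2]>44)&(q[:,2]<56)]; print("rail top",len(t),cv2.minAreaRect(t[:,:2].astype(np.float32)),t.mean(0).round(1))
E
```

```text
[501.3  61.4 420.2] [[0.157, 0.988, -0.0], [0.988, -0.157, 0.001], [0.001, -0.0, -1.0]] 19.11570616120975
green ((483.2076416015625, 89.10478210449219), (210.47735595703125, 132.1112823486328), 80.98806762695312) 16.190193501971805
946 [[nan, nan, nan], [nan, nan, nan], [nan, nan, nan]]
rail top 387 ((540.4631958007812, 112.40138244628906), (78.8974380493164, 6.1612701416015625), 81.1250228881836) [540.5 114.1  49.9]
```

View pics/w2.png

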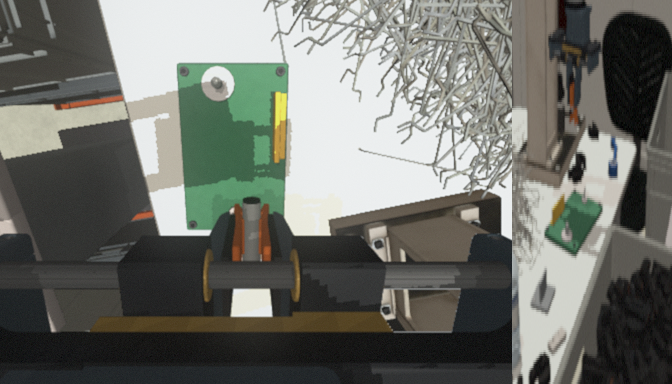

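The clip is held upright and open at (252,230). The rail's top edge runs from (278,92) to (282,162), with its centre at (540.5,112.4), and this agrees with the fixture pose.

carry_out([
  [[0,0,0,0.06,0.03,0.05,0],[0,0,0,0.113,0.061,0.1,0],[0,0,0,0.113,0.061,0.19,0],[0,0,0,0.113,0.061,0.24,0],[0,0,0,0.113,0.061,0.26,0],[0,0,0,0.113,0.061,0.26,0]],
], force=25)

```text
time_s: 5.38
position: [540.4, 111.9, 290.2]
orientation: [-0.0, 0.761, 0.649, -0.0]
wrist_force: [0.6, -0.3, -1.1]
finger_gap: 19.5
gripper_force: 25.0
```

```bash
python3 - <<'E'
from h import *
p,r=pose(); print(p.round(1), r.as_matrix().round(3).tolist(), status.read_state()["finger_gap"])
d=vision.get_image("wrist"); np.savez("w3.npz",**d); e=vision.get_image("side"); np.savez("s3.npz",**e)
uv=e["K"]@(e["world_to_cam"]@np.array([540,112,60,1]))[:3]; u,v=(uv[:2]/uv[2]).astype(int); print(u,v)
c=cv2.resize(e["image"][v-45:v+45,u-40:u+40,::-1],(341,384),interpolation=cv2.INTER_CUBIC)
cv2.imwrite("pics/w3.png",np.hstack([d["image"][:,100:400,::-1],c]))
P=cloud(d);m=mask(d,"yellow"); q=P[m>0]
t=q[(q[:,2]>44)&(q[:,2]<56)]; print("rail top",len(t),cv2.minAreaRect(t[:,:2].astype(np.float32)))
m=mask(d,"orange"); q=P[m>0]; q=q[(np.hypot(q[:,0]-p[0],q[:,1]-p[1])<40)]; print("clip",np.percentile(q,[3,50,97],axis=0).round(1).tolist())
E
```

```text
[540.4 111.9 290.2] [[0.158, 0.988, -0.0], [0.988, -0.158, 0.0], [0.0, -0.0, -1.0]] 19.481619181568416
226 197
rail top 289 ((544.715576171875, 138.43116760253906), (28.463178634643555, 5.3919901847839355), 81.06626892089844)
clip [[532.5, 104.4, 71.3], [544.5, 121.9, 116.2], [552.4, 125.0, 136.5]]
```

View pics/w3.png

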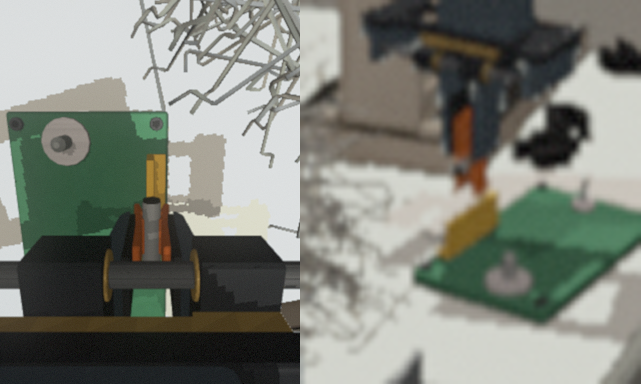

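The jaws are open right above the rail and in line with it: rail end at (156,165), clip barrel at (152,205). I'll lower onto the rail.

carry_out([
  [[0,0,0,0,0,0.02,0],[0,0,0,0,0,0.04,0],[0,0,0,0,0,0.055,0],[0,0,0,0,0,0.065,0],[0,0,0,0,0,0.07,0],[0,0,0,0,0,0.07,0]],
], force=25)

```text
time_s: 6.22
position: [540.3, 111.3, 255.1]
orientation: [-0.0, 0.761, 0.649, -0.0]
wrist_force: [0.1, 0.4, -1.3]
finger_gap: 19.3
gripper_force: 25.0
```

carry_out([
  [[0,0,0,0,0,0,0.62],[0,0,0,0,0,0,0.62],[0,0,0,0,0,0,0.62],[0,0,0,0,0,0,0.62],[0,0,0,0,0,0,0.62],[0,0,0,0,0,0,0.62],[0,0,0,0,0,0,0.62],[0,0,0,0,0,0,0.62]],
])

```text
time_s: 7.22
position: [540.3, 111.3, 255.3]
orientation: [-0.0, 0.761, 0.649, 0.0]
wrist_force: [-0.4, -0.6, -0.3]
finger_gap: 56.7
gripper_force: 0.0
```

carry_out([
  [[0,0,0,0,0,-0.02,0.62],[0,0,0,0,0,-0.06,0.62],[0,0,0,0,0,-0.14,0.62],[0,0,0,0,0,-0.24,0.62],[0,0,0,0,0,-0.3,0.62],[0,0,0,0,0,-0.3,0.62]],
])

```text
time_s: 7.98
position: [540.5, 111.4, 408.5]
orientation: [0.002, 0.761, 0.649, 0.003]
wrist_force: [-0.5, 0.5, -0.7]
finger_gap: 56.3
gripper_force: 0.0
```

```bash
python3 - <<'E'
from h import *
p,r=pose(); print(p.round(1), r.as_matrix().round(3).tolist(), status.read_state()["finger_gap"])
d=vision.get_image("wrist"); np.savez("w4.npz",**d); e=vision.get_image("side"); np.savez("s4.npz",**e)
c=cv2.resize(e["image"][152:242,186:266,::-1],(341,384),interpolation=cv2.INTER_CUBIC)
cv2.imwrite("pics/w4.png",np.hstack([d["image"][:,100:400,::-1],c]))
P=cloud(d); xd=np.array([-.156,-.988]);yd=np.array([.988,-.156]); rt=np.array([540.5,112.4])
m=mask(d,"orange"); q=P[m>0]; q=q[(np.hypot(q[:,0]-540,q[:,1]-112)<50)]; L=np.c_[(q[:,:2]-rt)@xd,(q[:,:2]-rt)@yd,q[:,2]]; print("clip in rail",len(q),np.nanpercentile(L,[3,50,97],axis=0).round(1).tolist())
for s in (0,1):
  h=L[(L[:,1]>0)==s]; h=h[h[:,2]>90]; print(np.median(h,0).round(1),h[:,2].max().round(1))
E
```

```text
[540.5 111.4 408.5] [[0.158, 0.987, 0.007], [0.987, -0.158, 0.001], [0.002, 0.006, -1.0]] 56.316190548597
clip in rail 581 [[-11.1, -17.1, 62.8], [-0.3, -5.9, 87.8], [11.0, 16.8, 102.2]]
[ -0.2 -15.  100. ] 326.0
[-0.7 14.7 99.8] 327.6
```

View pics/w4.png

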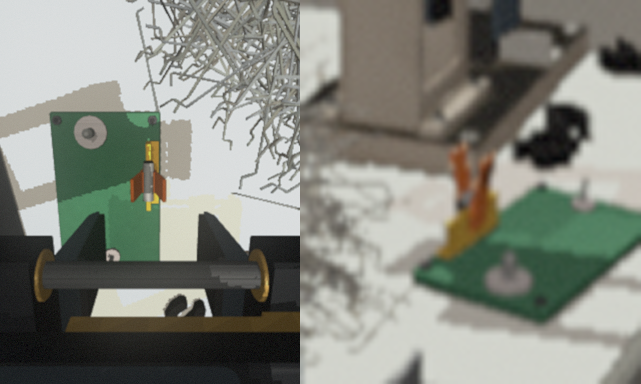

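The clip sits shut, upright and centred on the rail, with its handle tops at about 102 mm. Next is the lever.

carry_out([
  [[0,0,0,0,-0.12,0,1],[0,0,0,-0.08,-0.22,0,1],[0,0,-0.05,-0.2,-0.22,0,1],[0,0,-0.1,-0.32,-0.2,0,1],[0,0,-0.166,-0.44,-0.18,0,1],[0,0,-0.166,-0.56,-0.16,0,1],[0,0,-0.166,-0.68,-0.13,0,1],[0,0,-0.166,-0.8,-0.11,0,1]],
], force=40)

```text
time_s: 9.07
position: [422.2, -276.9, 403.5]
orientation: [-0.002, 0.644, 0.765, 0.0]
wrist_force: [1.0, 0.2, -0.6]
finger_gap: 90.9
gripper_force: 0.0
```

```bash
python3 - <<'E'
from h import *
d=vision.get_image("wrist"); d=vision.get_image("wrist"); np.savez("w5.npz",**d); cv2.imwrite("pics/w5.png",d["image"][:,:,::-1])
p,r=pose(); print(p.round(1), r.as_matrix().round(3).tolist(), status.read_state()["time_s"])
P=cloud(d);m=mask(d,"blue"); q=P[m>0]; q=q[np.isfinite(q[:,0])&(q[:,2]>5)&(q[:,2]<40)&(np.hypot(q[:,0]-420,q[:,1]+243)<160)]
print(len(q),cv2.minAreaRect(q[:,:2].astype(np.float32)),np.percentile(q[:,2],[5,50,95]).round(1))
b=q[(q[:,2]>20)&(q[:,2]<27)&(q[:,1]<-218)&(q[:,1]>-305)]
c=b[:,:2].mean(0); v=np.linalg.svd(b[:,:2]-c)[2][0]; v*=-np.sign(v[1]); n=np.array([-v[1],v[0]]); print("bar",c.round(1),np.degrees(np.arctan2(v[1],v[0])).round(2),np.percentile((b[:,:2]-c)@n,[1,99]).round(1),np.median(b[:,2]))
k=q[q[:,2]>28.5]; print("boss",len(k),cv2.minEnclosingCircle(k[:,:2].astype(np.float32)))
k=q[(q[:,1]<-325)&(q[:,2]>18)]; print("eye",len(k), cv2.minEnclosingCircle(k[:,:2].astype(np.float32)) if len(k) else 0)
E
```

```text
[ 422.3 -279.6  403. ] [[-0.166, 0.986, -0.003], [0.986, 0.166, -0.0], [0.0, -0.003, -1.0]] 9.175
1017 ((431.6253662109375, -271.0482177734375), (40.61701583862305, 195.55392456054688), 12.643178939819336) [23.  24.7 30.8]
bar [ 428.  -270.4] -81.98 [-5.8  5.1] 24.404750285618526
boss 265 ((414.8672180175781, -195.45814514160156), 20.349584579467773)
eye 259 ((452.07568359375, -344.15771484375), 24.477895736694336)
```

View pics/w5.png

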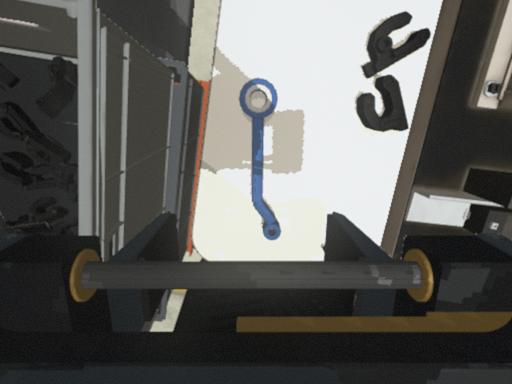

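The lever lies with its boss at (258,99), the bar running down to (257,200), and the eye at (272,231), with clear space on both sides.

```bash
python3 - <<'E'
from h import *
d=dict(np.load("w5.npz")); m=mask(d,"blue",(235,70,290,245))
mm=m.copy(); mm[120:]=0; cs,_=cv2.findContours(mm,cv2.RETR_EXTERNAL,cv2.CHAIN_APPROX_NONE); c=max(cs,key=cv2.contourArea); c=c[c[:,0,1]<112]; eb=cv2.fitEllipse(c)
B=ray(d,eb[0],31.5)[0]; print(eb,B)
mm=m.copy(); mm[:222]=0; v,u=np.nonzero(mm); ee=((u.min()+u.max())/2,0); vm=v.max(); print(u.min(),u.max(),vm)
uc=(u.min()+u.max())/2; rad=12; E=ray(d,(uc,vm),24)[0]; print("eye bottom edge",E, "centre~",E+[0,12,0])
E=E+[0,12,0]
for r in range(125,195,10):
  v=np.nonzero(m[r])[0]; print(r,ray(d,((v.min()+v.max())/2,r),24)[0].round(1),v.min(),v.max())
a=np.degrees(np.arctan2(E[1]-B[1],E[0]-B[0]))-np.degrees(np.arctan2(20,165)); x=np.array([np.cos(np.radians(a)),np.sin(np.radians(a))]); print(a,B[:2]+50.6*x)
E
```

```text
((261.05731201171875, 94.68038940429688), (25.38612174987793, 31.534269332885742), 141.54290771484375) [ 417.47023559 -191.38150553   31.5       ]
264 279 238
eye bottom edge [ 462.78170367 -363.61923557   24.        ] centre~ [ 462.78170367 -351.61923557   24.        ]
125 [ 417.2 -225.4   24. ] 255 256
135 [ 425.7 -235.7   24. ] 260 262
145 [ 423.6 -247.9   24. ] 254 261
155 [ 426.3 -259.6   24. ] 255 261Traceback (most recent call last):
  File "<stdin>", line 9, in <module>
    return umr_minimum(a, axis, None, out, keepdims, initial, where)
ValueError: zero-size array to reduction operation minimum which has no identity
```

```bash
cat > lev.py <<'E'
from h import *
from scipy.optimize import minimize
def seg(p,a,b):
    a,b=np.array(a),np.array(b); t=np.clip((p-a)@(b-a)/((b-a)@(b-a)),0,1); return np.linalg.norm(p-a-t[:,None]*(b-a),axis=1)
def fit(q,x0=(421,-243,-80)):
    "q: Nx2 footprint points; match template silhouette by grid overlap"
    def sd(L): return np.minimum.reduce([np.linalg.norm(L-[-50.6,0],axis=1)-22,seg(L,(-50,0),(72,0))-7,seg(L,(72,0),(114.4,20))-7,np.linalg.norm(L-[114.4,20],axis=1)-12])
    g=np.stack(np.meshgrid(np.arange(-76,130,2.),np.arange(-26,36,2.)),-1).reshape(-1,2); g=g[sd(g)<0]; g=g[np.linalg.norm(g-[-50.6,0],axis=1)>11]
    from scipy.spatial import cKDTree
    t=cKDTree(q)
    def f(v):
        a=np.radians(v[2]); x=np.array([np.cos(a),np.sin(a)]); y=np.array([-x[1],x[0]])
        L=np.c_[(q-v[:2])@x,(q-v[:2])@y]; e=np.clip(sd(L),0,6)
        w=g@np.array([x,y])+v[:2]; dd=np.clip(t.query(w)[0]-1.5,0,6)
        return (e**2).mean()+(dd**2).mean()
    return minimize(f,x0,method="Nelder-Mead",options=dict(initial_simplex=[np.array(x0)+k for k in ([0,0,0],[6,0,0],[0,6,0],[0,0,4])],maxiter=300))
E
python3 - <<'E'
from lev import *
d=dict(np.load("w5.npz")); q=cloud(d)[60:250,230:300].reshape(-1,3); q=q[(q[:,2]>17)&(q[:,2]<36)&(q[:,1]>-375)&(q[:,1]<-150)]
print(len(q),q.min(0),q.max(0)); s=fit(q[:,:2]); print(s.x.round(2),s.fun)
k=q[(q[:,2]>28)][:,:2]; print(cv2.minEnclosingCircle(k.astype(np.float32)),np.percentile(k,[1,99],axis=0))
E
```

```text
2454 [ 393.59728743 -365.40767709   17.17570092] [ 473.37022132 -173.68321605   33.94387948]
[ 423.4  -243.82  -79.95] 0.06777872046566037
((414.96124267578125, -195.21835327148438), 21.694860458374023) [[ 394.75883696 -215.40665232]
 [ 435.38599381 -174.81600761]]
```

carry_out([
  [[0,0,-0.004,0.07,0.014,0.06,1],[0,0,-0.004,0.07,0.014,0.16,1],[0,0,-0.004,0.07,0.014,0.24,1],[0,0,-0.004,0.07,0.014,0.28,1],[0,0,-0.004,0.07,0.014,0.3,1],[0,0,-0.004,0.07,0.014,0.3,1],[0,0,-0.004,0.07,0.014,0.3,1]],
], force=40)

```text
time_s: 10.05
position: [423.8, -239.2, 255.9]
orientation: [0.001, 0.64, 0.768, 0.0]
wrist_force: [-1.4, 0.3, -0.0]
finger_gap: 91.5
gripper_force: 0.0
```

carry_out([
  [[0,0,0,-0.009,-0.002,0.05,1],[0,0,0,-0.009,-0.002,0.09,1],[0,0,0,-0.009,-0.002,0.115,1],[0,0,0,-0.009,-0.002,0.124,1],[0,0,0,-0.009,-0.002,0.124,1],[0,0,0,-0.009,-0.002,0.124,1]],
], force=40)

```text
time_s: 10.8
position: [423.6, -244.0, 193.8]
orientation: [0.001, 0.64, 0.768, 0.0]
wrist_force: [-0.6, 0.5, -0.9]
finger_gap: 91.0
gripper_force: 0.0
```

carry_out([
  [[0,0,0,0,0,0,0],[0,0,0,0,0,0,0],[0,0,0,0,0,0,0],[0,0,0,0,0,0,0],[0,0,0,0,0,0,0],[0,0,0,0,0,0,0],[0,0,0,0,0,0,0],[0,0,0,0,0,0,0]],
], force=45)

```text
time_s: 11.8
position: [423.1, -243.8, 193.2]
orientation: [-0.0, 0.64, 0.768, -0.0]
wrist_force: [-2.2, -0.6, 3.1]
finger_gap: 14.1
gripper_force: 11.4
```

carry_out([
  [[0,0,0,0,0,-0.01,0],[0,0,0,0,0,-0.04,0],[0,0,0,0,0,-0.1,0],[0,0,0,0,0,-0.18,0],[0,0,0,0,0,-0.26,0],[0,0,0,0,0,-0.3,0],[0,0,0,0,0,-0.3,0],[0,0,0,0,0,-0.3,0]],
], force=45)

```text
time_s: 12.8
position: [422.8, -243.5, 341.8]
orientation: [-0.002, 0.64, 0.768, -0.0]
wrist_force: [-0.3, -0.5, -5.9]
finger_gap: 14.2
gripper_force: 45.0
```

```bash
python3 - <<'E'
from h import *
d=vision.get_image("wrist"); np.savez("w6.npz",**d); cv2.imwrite("pics/w6.png",d["image"][:,:,::-1])
s=status.read_state(); p,r=pose(); print(p.round(1), r.as_matrix().round(3).tolist(),s["finger_gap"],s["gripper_force"],np.round(s["wrist_force"],1),np.round(s["moment"],2))
P=cloud(d).reshape(-1,3); L=r.inv().apply(P-p)  # tool frame
q=L[(abs(L[:,1])<45)&(L[:,2]>150)&(L[:,2]<215)&(L[:,0]>-140)&(L[:,0]<100)]
print(len(q),np.percentile(q,[1,50,99],axis=0).round(1).tolist())
b=q[(q[:,0]>25)]; print("boss side",len(b),b.mean(0).round(1))
A=np.c_[b[:,:2],np.ones(len(b))]; t=b[b[:,2]<np.percentile(b[:,2],40)]; print(np.linalg.lstsq(np.c_[t[:,:2],np.ones(len(t))],t[:,2],rcond=None)[0])
E
```

```text
[ 422.8 -243.5  341.6] [[-0.18, 0.984, -0.003], [0.984, 0.18, 0.002], [0.002, -0.003, -1.0]] 13.938786794857728 44.96327519416809 [ 0.3  0.1 -5.2] [-0.07  0.08  0.02]
8434 [[-37.6, -18.8, 152.6], [39.2, 1.0, 163.1], [69.7, 20.6, 187.5]]
boss side 5424 [ 49.6   0.9 163.8]
[3.07151493e-03 1.46532850e-03 1.61173158e+02]
```

View pics/w6.png

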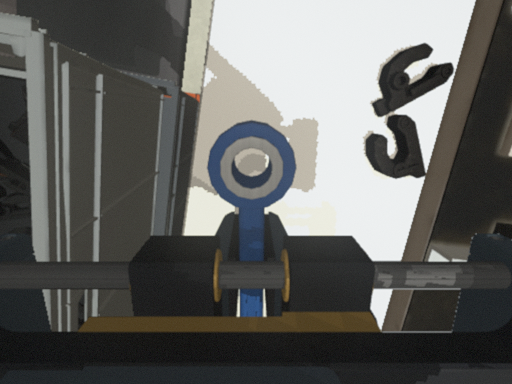

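The lever is held level. The boss is at (252,165) and the bar is between the pads.

```bash
cat > boss.py <<'E'
from h import *
def boss(d,p,r):
    L=r.inv().apply(cloud(d).reshape(-1,3)-p); t=L[(abs(L[:,1])<40)&(abs(L[:,2]-161.5)<3)&(L[:,0]>20)&(L[:,0]<90)]
    h=cv2.convexHull(t[:,:2].astype(np.float32)); return cv2.minEnclosingCircle(t[:,:2].astype(np.float32)),cv2.fitEllipse(h),np.percentile(t,[.5,99.5],axis=0).round(1).tolist()
E
python3 - <<'E'
from boss import *
p,r=pose(); print(boss(dict(np.load("w6.npz")),p,r))
d=dict(np.load("w6.npz")); L=r.inv().apply(cloud(d).reshape(-1,3)-p)
b=L[(abs(L[:,1])<12)&(abs(L[:,2]-168.5)<3)&(L[:,0]>3)&(L[:,0]<24)]; print("bar",len(b),[(x,b[abs(b[:,0]-x)<2][:,1].mean().round(2)) for x in range(5,24,4) if (abs(b[:,0]-x)<2).any()])
# target
xd=np.array([-.1564,-.9877]); yd=np.array([.9877,-.1564]); o=np.array([471.0,123.9]); print("big pin",o-50.6*xd,"small",o+114.4*xd+20*yd)
for w in ("w2","w4"):
    e=dict(np.load(w+".npz")); P=cloud(e).reshape(-1,3)
    for c in (o-50.6*xd,o+114.4*xd+20*yd):
        k=P[(np.hypot(*(P[:,:2]-c).T)<12)&(P[:,2]>26)&(P[:,2]<52)]; print(w,len(k), np.median(k,0).round(1) if len(k) else 0, k[k[:,2]>k[:,2].max()-4].mean(0).round(1) if len(k) else 0)
E
```

```text
(((49.214073181152344, 0.852368175983429), 21.84466552734375), ((49.26237487792969, 0.9197195172309875), (42.956642150878906, 43.22577667236328), 9.10880184173584), [[28.8, -19.8, 159.9], [70.1, 21.6, 164.4]])
bar 999 [(5, np.float64(0.61)), (9, np.float64(0.96)), (13, np.float64(0.69)), (17, np.float64(0.24)), (21, np.float64(0.93))]
big pin [478.91384 173.87762] small [472.86184   7.77912]
w2 107 [480.1 173.   44. ] [479.3 173.6  45.2]
w2 0 0 0
w4 113 [481.  174.3  43.6] [479.8 174.2  45. ]
w4 22 [474.5  10.4  33.4] [474.1  10.5  37.4]
```

carry_out([
  [[0,0,0.02,0.04,0.012,0,0],[0,0,0.05,0.12,0.037,0,0],[0,0,0.08,0.21,0.066,0,0],[0,0,0.11,0.3,0.096,0,0],[0,0,0.14,0.4,0.128,0,0],[0,0,0.169,0.5,0.16,0,0],[0,0,0.169,0.58,0.187,0,0],[0,0,0.169,0.63,0.203,0,0]],
], force=45)

```text
time_s: 13.85
position: [466.3, 86.2, 341.8]
orientation: [-0.001, 0.76, 0.65, -0.001]
wrist_force: [0.4, -1.6, -4.7]
finger_gap: 13.6
gripper_force: 45.0
```

```bash
python3 - <<'E'
from boss import *
d=vision.get_image("wrist");d=vision.get_image("wrist");p,r=pose(); M=r.as_matrix(); print(p.round(1),M.round(3).tolist(),boss(d,p,r)[:2])
D=np.array([471.7,125.3,341])-p; print((M.T@D/500).round(4), "yaw",np.degrees(np.arctan2(M[1,1],M[0,1])))
E
```

```text
[466.5  86.5 341.8] [[0.153, 0.988, -0.002], [0.988, -0.153, 0.001], [0.0, -0.002, -1.0]] (((44.179813385009766, 0.608487606048584), 29.08745002746582), ((43.82902526855469, 0.6721761226654053), (45.39695358276367, 60.09549331665039), 91.77088165283203))
[ 0.0784 -0.0017  0.0017] yaw -8.81370417788972
```

carry_out([
  [[0,0,0.002,0.04,-0.001,0,0],[0,0,0.002,0.07,-0.002,0,0],[0,0,0.002,0.078,-0.002,0,0],[0,0,0.002,0.078,-0.002,0.03,0],[0,0,0.002,0.078,-0.002,0.07,0],[0,0,0.002,0.078,-0.002,0.1,0],[0,0,0.002,0.078,-0.002,0.12,0],[0,0,0.002,0.078,-0.002,0.12,0]],
], force=45)

```text
time_s: 14.95
position: [471.3, 122.5, 282.2]
orientation: [-0.001, 0.762, 0.648, -0.001]
wrist_force: [0.6, -0.3, -4.9]
finger_gap: 13.5
gripper_force: 45.0
```

```bash
python3 - <<'E'
from boss import *
d=vision.get_image("wrist"); e=vision.get_image("top"); cv2.imwrite("pics/w7.png",np.hstack([d["image"][:,100:400,::-1],cv2.resize(e["image"][145:215,220:320,::-1],(480,336)).repeat(1,0) if 0 else cv2.resize(e["image"][145:225,220:320,::-1],(480,384),interpolation=cv2.INTER_CUBIC)]))
p,r=pose(); M=r.as_matrix(); print(p.round(1),boss(d,p,r)[:2]); D=np.array([471.7,125.3,269])-p; print((M.T@D/500).round(4),"yaw",np.degrees(np.arctan2(M[1,1],M[0,1])))
Pt=cloud(e); 
P=cloud(d).reshape(-1,3); k=P[(np.hypot(P[:,0]-479.5,P[:,1]-174)<9)&(P[:,2]<60)]; print("pin seen through bore",len(k),np.median(k,0).round(1) if len(k) else 0)
E
```

```text
[471.8 122.8 283.4] (((49.06726837158203, 0.07200995087623596), 21.412858963012695), ((49.04629135131836, 0.03434440493583679), (42.21071243286133, 42.511871337890625), 88.04624938964844))
[ 0.0049 -0.001   0.0289] yaw -9.23709400745275
pin seen through bore 57 [479.  169.6  43.4]
```

View pics/w7.png

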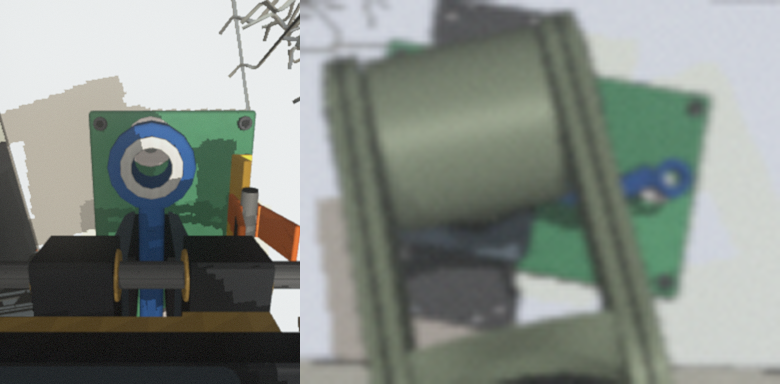

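carry_out([
  [[0,0,-0.001,0.005,-0.001,0.015,0],[0,0,-0.001,0.005,-0.001,0.029,0],[0,0,-0.001,0.005,-0.001,0.029,0],[0,0,-0.001,0.005,-0.001,0.029,0],[0,0,-0.001,0.005,-0.001,0.029,0],[0,0,-0.001,0.005,-0.001,0.029,0]],
], force=45)

```text
time_s: 15.8
position: [471.6, 125.5, 268.9]
orientation: [0.0, 0.761, 0.649, 0.0]
wrist_force: [-0.2, 0.2, -4.1]
finger_gap: 13.9
gripper_force: 45.0
```

```bash
python3 - <<'E'
from boss import *
d=vision.get_image("wrist"); e=vision.get_image("top"); s=status.read_state()
p,r=pose(); M=r.as_matrix(); b=boss(d,p,r); print(p.round(1),b[0],s["gripper_force"],np.round(s["wrist_force"],1),s["time_s"]); 
bw=p+r.apply([b[0][0][0],b[0][0][1],192.8]); print("big bore",bw.round(1),"pin ~479.3,173.9; z 46")
print("yaw",np.degrees(np.arctan2(M[1,1],M[0,1])))
m=mask(e,"blue",(285,170,320,200)); v,u=np.nonzero(m); q=ray(e,np.c_[u,v],98)[:,:2]; print(len(q),np.percentile(q,[2,50,98],axis=0).round(1).tolist(), "small pin ~473.4,7.8; rows max -y edge +12:", q[:,1].min()+12)
t=q[q[:,1]<q[:,1].min()+24]; print(cv2.minEnclosingCircle(t.astype(np.float32)))
P=cloud(d).reshape(-1,3); L=r.inv().apply(P-p); f=L[(abs(L[:,1])<40)&(abs(L[:,2]-161.5)<4)&(L[:,0]>25)&(L[:,0]<75)]; print("slope",np.linalg.lstsq(np.c_[f[:,:2],np.ones(len(f))],f[:,2],rcond=None)[0].round(3))
rt=np.array([540.5,112.4]); k=P[mask(d,"orange").ravel()>0]; k=k[np.hypot(*(k[:,:2]-rt).T)<40]; print("clip",np.nanpercentile(k,[3,97],axis=0).round(1).tolist())
E
```

```text
[471.5 125.5 268.9] ((49.43928146362305, 0.9464572668075562), 21.84734535217285) 44.96333420276642 [ 0.8  0.1 -4.5] 15.9
big bore [480.3 174.2  76.1] pin ~479.3,173.9; z 46
yaw -9.112033557226104
57 [[462.8, -1.1], [471.5, 19.3], [480.8, 36.7]] small pin ~473.4,7.8; rows max -y edge +12: 10.81302539905002
((473.33758544921875, 10.547140121459961), 12.48129653930664)
slope [ 3.00000e-03 -1.00000e-03  1.62237e+02]
clip [[529.3, 100.9, 35.0], [556.5, 124.7, 100.7]]
```

```bash
python3 -c "
from bench import manip
print(manip.finish_job())"
```

```text
the job is handed in; nothing more can be done
None
```

I handed the job in at about 16 s: the clip is shut and centred on the rail, and the lever is held level about 30 mm above the pin tips, with both bores within about 3 mm of their pins by camera measurement; the hand-in gave no verdict.

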